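Slacken the knurled clamp screw two turns and push the shaft home

TASK

On the vee-block fixture, roll the knurled head of the clamp screw round with a fingertip pressed lightly on its rim, two full turns anticlockwise seen from above, so that its point comes out of the groove in the shaft. Then push the shaft endways with a fingertip along the vees until it is fully home against the end stop. Only roll and push: do not grip the screw head, do not lift the shaft, and leave the things lying round the fixture where they are.

Things in the scene. Friction and masses are not known exactly. Their poses are not given: they have to be found in the camera images.
- fixture: Heavy fixed fixture: steel plate 110 x 236 x 14 mm with two vee-blocks 40 mm high (at y = -45 and +45 mm) that carry the shaft, between them a clamp bridge (crossbar 94 mm along x, 26 mm wide, top at 91 mm), and an end-stop lug (66 mm high) at the +y end. Origin: on the table under the clamp screw's axis; y runs along the vees toward the end stop, z up.
- clamp_screw (a joint): Turn of the vertical clamp screw, rad: 0 fully in, grows anticlockwise seen from above, up to 26; starts at 0 to 0.4. It rises 2 mm a turn; its 6 mm point starts in a shaft groove 2.5 mm deep and 10 mm wide, clear after 1.5 turns. It stays where left. About 0.03 N m turns it: a finger's side pressed on the rim with 3 to 8 N and moved along it.
- screw_head (a point): Centre of the knurled rim of the screw's head, on its axis. The head is a bare metal disc 42 mm in diameter, 16 mm high (8 mm above and below this point); at the start this point is 107 mm above the table, and a 7 mm high thinner collar parts the rim's underside from the crossbar. The rim is free all round. Its axes turn with the head.
- slot_end (a point): Outer end of the dark milled index slot in the top of the screw head, 18 mm from the axis; the slot (3.4 mm wide) runs from the centre to the rim on one side only and shows the turn. At joint value 0 it points along the fixture's +x.
- shaft: Loose steel shaft 200 mm long, 22 mm in diameter, 0.4 to 0.6 kg, lying in the vees along the fixture's y; two grooves near its middle. Origin: on its axis, midway; its y axis points to the end stop. Its axis is 52.4 mm above the table.
- push_end (a point): Centre of the shaft's flat 22 mm end away from the stop (origin -100 mm along y); it overhangs the plate's end at first and is free to be pushed. The shaft slides with 2 to 8 N.
- stop_end (a point): Centre of the shaft's stop-side end face, a 16 mm journal (origin +100 mm along y). About 25 mm from the stop at the start; the screw point lets the shaft move only about 2 mm either way until it is slackened.
- stop_face (a point): Centre of the face of the end stop's 14 mm round button, which the shaft's end meets; axes as the fixture's.
- bush: Bystander: bronze flanged bush, 39 mm across, 40 mm high, standing on the table; origin under its middle.
- nut: Bystander: dark slotted collet nut, 41 mm across, 19 mm high, lying flat right of the fixture; origin under its middle.
- hex_bolt: Bystander: hexagon bolt 42 mm high standing on its 24 mm head, left of the blow gun; origin under its middle.

How it is judged:
By the outcome, as a careful person would: the job done as asked, in the order asked, and still so for the second after the job is handed in, with the robot touching nothing.
It also fails if it takes over 70 s, if anything falls off the work surface, if the arm or the gripper's body presses on something with over 40 N, if the wrist force passes 120 N, or if a joint passes its speed limit or range.

ROBOT

A 6-joint arm with a two-finger parallel gripper is mounted at the origin on a cart in front of the work surface, level with it; the furniture and walls round the work are solid. World frame = base frame: x ahead of the robot, y to its left, z up, the work surface at z = 0. Lengths are in m, angles in degrees, forces in N, time in s.
With the tool pointing down it reaches from about 0.3 to 0.75 m from the base axis. Payload 8.5 kg.
Tool frame: the origin (TCP) lies on the centre line of the jaws, within the pads' length; the fingertips stand 25 mm ahead of it and the grasp point (between the pads) lies 6 mm ahead of it; z points along the fingers, y is the line along which they close (so a half turn about z gives the same grasp; the last joint's range is limited). The gripper opens to 85 mm and grips with 20 to 120 N. Pads are 22 mm wide; open, the fingers measure 114 mm over their backs; the gripper's body (76 mm by 85 mm) begins 54 mm behind the grasp point. The pads swing forward as they close: fully open they stand 13 mm farther back than shut.
Start: joints at [-79.486, 21.807, 74.336, -0, 83.858, -12.336], TCP at [0.214, -0.507, 0.234] pointing down, gripper open.
Joint ranges: [-178.18, 178.18], [-50.72, 133.34], [12.68, 142.11], [-81.47, 261.47], [9.98, 163.14], [-165.26, 165.26]. Speed limits (degrees/s): [136.94, 136.94, 180, 180, 180, 180].

INTERFACE

Orientations are given as a 3x3 rotation matrix whose columns are the frame's x, y, z axes.
In Python, from rig import telemetry, optics, env gives the robot as it stands.
- The arm moves only by the tool send_rows, never from a script. Its argument "deltas" is a list that holds one entry, the list of rows, each a list of 7 numbers: the shift along the tool's x, y, z in m, then the turn, a rotation vector about the tool's x, y, z in rad, then the opening, from -1 (shut) to 1 (fully open), so that 0 is half open. In form: [[[x, y, z, ax, ay, az, grip], ...]]. A call has 1 to 12 rows; each row shifts and turns the commanded pose from where the row before left it, along the tool's axes as they then stand; what a row does not reach is not made up. A row lasts 1/8 s, in which the tool goes at most 62.5 mm and 10.7 degrees, less where a joint would pass 70% of its speed; a pose out of reach is approached as far as the arm can. A call is refused whole if a number of a shift passes 0.0625 or a number of a turn 0.188, either way. A call with a gripper value outside its range is refused whole. The fingers move at their own pace and stop on an object; "squeeze" is the grip in N (left out, the last holds). Time passes only in rows, so rows that do not move let the fingers close. It gives the time, the measured TCP pose, the force, the opening and the grip force at its end, in the units of the state.
- telemetry.observe(): the state, without advancing time (a new reading comes with each control period).
- optics.get_image(name): name is "scene" or "side" or "wrist"; returns a dict with "image" (420x560x3 uint8, red, green, blue), "range_z" (420x560 float32, m along the optical axis (not along the pixel's ray), 0 where there is no reading), "K" (3x3 intrinsics, pixels), "rvec" (rotation vector, rad) and "tvec" (3), from world to camera coordinates, as OpenCV has them; the wrist camera has in their place "hand_eye" (4x4, takes a point from camera to tool coordinates, whose origin is the TCP and whose axes are the flange's). Camera axes: x right, y down, z forward; pixel columns grow to the right and rows downward; lengths in m; the calibration is good to about 2 mm. A picture is of the moment at which its call begins: read the wrist's pose just before it.
- env.close_job(): hands the job in; it is judged then, once.
The state is a dict: "time_s": time; "q": joint angles; "qvel": joint speeds; "joint_efforts": joint torques, N m; "position": TCP position; "tool_rot": TCP orientation; "ft_force": force on the tool from outside, world axes, zero at the start; "wrist_torque": the same for the moment, N m; "grip_width": finger opening in m; "gripper_force": force on a finger pad.
Only numpy, scipy, OpenCV 4.12 (cv2) and the standard library are available. Lean on these libraries where they do the work, as an engineer would, in place of code of your own. Each camera call takes 0.05 s, during which the arm holds its last target. There are 200 camera calls.

## Working session

There is one attempt and no reset: what is moved stays moved. The work goes in short steps, Python scripts to look and compute and a tool call to move; the robot and the scene stay as the last step left them, time stands still between calls to the robot, and variables do not carry over. Pictures are saved under pics/ and viewed, at most 10 in all, crops included, and the job is handed in when it is done.

Besides the shell and the picture viewer there is one more tool, called after "Call:" in YAML: its name, and indented under it one key for each argument. send_rows: Moves the arm, as the interface text tells. Its arguments: {"type":"object","properties":{"deltas":{"type":"array"},"squeeze":{"type":"number"}},"required":["deltas"]}

```bash
mkdir -p pics; cat > h.py <<'E'
import numpy as np,cv2
from rig import telemetry,optics,env
def cam(n):
    s=telemetry.observe(); d=optics.get_image(n)
    K=np.array(d["K"])
    if n=="wrist":
        T=np.eye(4);T[:3,:3]=s["tool_rot"];T[:3,3]=s["position"];T=T@np.array(d["hand_eye"])
    else:
        R=cv2.Rodrigues(np.array(d["rvec"],float))[0];T=np.eye(4);T[:3,:3]=R.T;T[:3,3]=-R.T@np.ravel(d["tvec"])
    return d["image"],d["range_z"],K,T
def save(n,im): cv2.imwrite("pics/"+n,im[:,:,::-1])
def ray(u,v,z,K,T):
    r=T[:3,:3]@np.linalg.inv(K)@[u,v,1];o=T[:3,3];return o+r*(z-o[2])/r[2]
def cloud(D,K,T):
    v,u=np.mgrid[:D.shape[0],:D.shape[1]]
    p=np.stack([(u-K[0,2])/K[0,0]*D,(v-K[1,2])/K[1,1]*D,D],-1)
    return p@T[:3,:3].T+T[:3,3]
E
python3 - <<'E'
from h import *
s=telemetry.observe();print(s["time_s"],s["position"],s["tool_rot"],s["ft_force"])
for n in("scene","side"):
    im,D,K,T=cam(n);save(n+"0.png",im);print(n,T.round(3).tolist())
    np.savez(n+"0.npz",im=im,D=D,K=K,T=T)
E
```

```text
0.0 [ 0.21351957 -0.50654434  0.23368786] [[ 9.21524796e-01  3.88319420e-01 -2.79813365e-04]
 [ 3.88319393e-01 -9.21523668e-01  1.47576327e-03]
 [ 3.15212900e-04 -1.46860940e-03 -9.99998872e-01]] [-0.6454751   0.02135562 -0.39956442]
scene [[-0.578, -0.516, 0.632, -0.146], [-0.816, 0.357, -0.454, 0.408], [0.009, -0.778, -0.628, 0.772], [0.0, 0.0, 0.0, 1.0]]
side [[0.989, -0.088, 0.119, 0.441], [-0.149, -0.569, 0.809, -0.965], [-0.004, -0.817, -0.576, 0.759], [0.0, 0.0, 0.0, 1.0]]
```

View pics/scene0.png

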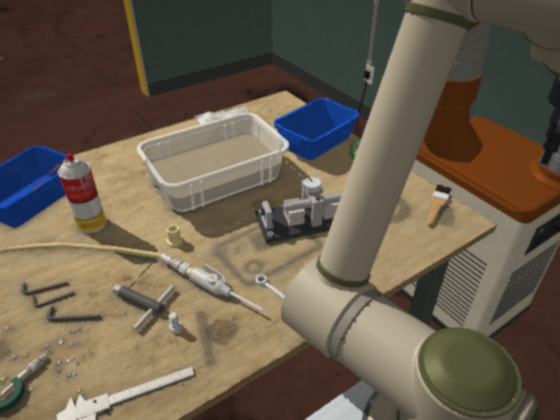

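View pics/side0.png

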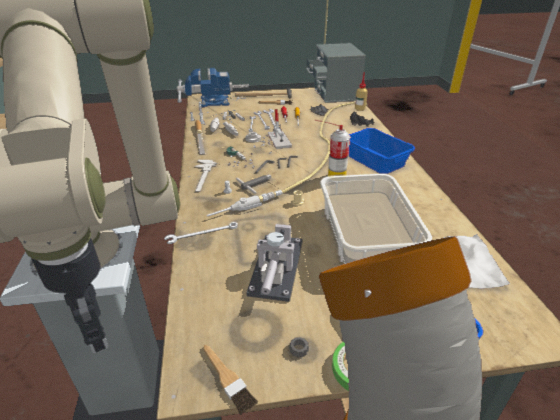

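The side view shows the fixture at about (275,265): screw head at (275,238), push end at (266,285), stop beyond the head. The nut is at (299,346) and the bush at (298,198). Next I'll measure from the range image.

```bash
python3 - <<'E'
from h import *
for n,(x0,y0,x1,y1) in {"side":(235,215,315,310),"scene":(245,170,345,245)}.items():
    f=np.load(n+"0.npz");P=cloud(f["D"],f["K"],f["T"])
    c=cv2.resize(f["im"][y0:y1,x0:x1],None,fx=6,fy=6,interpolation=cv2.INTER_CUBIC);save(n+"c.png",c)
    Q=P[y0:y1,x0:x1].reshape(-1,3);Q=Q[f["D"][y0:y1,x0:x1].ravel()>0]
    for a,b in((.008,.02),(.04,.06),(.06,.075),(.085,.097),(.109,.13)):
        q=Q[(Q[:,2]>a)&(Q[:,2]<b)]
        if len(q)>5: print(n,a,len(q),q.mean(0).round(4),cv2.minAreaRect(q[:,:2].astype(np.float32)),np.median(q,0).round(4))
E
```

```text
side 0.008 1193 [ 0.5472 -0.1967  0.0141] ((0.5101344585418701, -0.11323818564414978), (0.28889259696006775, 0.21626152098178864), 71.38640594482422) [ 0.5508 -0.214   0.0141]
side 0.04 501 [ 0.5423 -0.1888  0.0527] ((0.5456183552742004, -0.17403434216976166), (0.24004241824150085, 0.0863230749964714), 60.499698638916016) [ 0.5404 -0.1998  0.0536]
side 0.06 324 [ 0.5409 -0.1875  0.0638] ((0.5482078790664673, -0.16814668476581573), (0.2509081959724426, 0.08574749529361725), 60.709712982177734) [ 0.5322 -0.1979  0.0631]
side 0.085 219 [ 0.5481 -0.1707  0.0904] ((0.5481366515159607, -0.1662633717060089), (0.02882011979818344, 0.0930100753903389), 73.76668548583984) [ 0.5503 -0.1716  0.0908]
side 0.109 155 [ 0.5476 -0.1684  0.1141] ((0.547957718372345, -0.16734643280506134), (0.04112214595079422, 0.038523171097040176), 23.58143424987793) [ 0.5478 -0.1689  0.1143]
scene 0.008 1343 [ 0.5609 -0.1064  0.014 ] ((0.6251269578933716, -0.14887875318527222), (0.1815234273672104, 0.25610989332199097), 71.77234649658203) [ 0.5428 -0.1023  0.014 ]
scene 0.04 813 [ 0.571  -0.1404  0.0513] ((0.6164757013320923, -0.15775397419929504), (0.19589735567569733, 0.22219306230545044), 73.55833435058594) [ 0.5485 -0.1356  0.0524]
scene 0.06 351 [ 0.5615 -0.1313  0.0641] ((0.5956554412841797, -0.11084792017936707), (0.25670191645622253, 0.14596793055534363), 30.39377784729004) [ 0.5561 -0.1398  0.0634]
scene 0.085 156 [ 0.5248 -0.1548  0.0901] ((0.5455626249313354, -0.1636909544467926), (0.025802569463849068, 0.09230362623929977), 71.53694152832031) [ 0.5212 -0.1543  0.0903]
scene 0.109 166 [ 0.5444 -0.163   0.1142] ((0.5461841225624084, -0.16349364817142487), (0.03942446783185005, 0.03901626169681549), 88.0771484375) [ 0.5438 -0.1622  0.1143]
```

View pics/sidec.png

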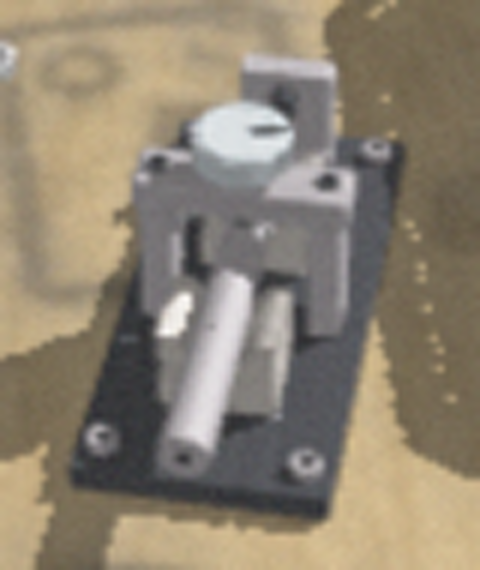

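The crop shows the slot pointing nearly along fixture +x (joint about 0 to 0.3) and the push end at about (185,455) in the crop. The axis is near (0.547,-0.1655), with the fixture's y axis at about 73° from world x. I'll roll with the shut fingers, orbiting the rim while the tool turns along with them.

```bash
cat >> h.py <<'E'
def yaw(s): return np.degrees(np.arctan2(s["tool_rot"][1][0],s["tool_rot"][0][0]))
def plan(p,y,n,s=None):
    """rows (tool pointing down) from here to position p, yaw y (deg), n equal steps"""
    s=s or telemetry.observe();a=np.asarray(s["position"]);y0=yaw(s);d=(np.asarray(p)-a)/n
    for i in range(n):
        t=np.radians(y0+(y-y0)*i/n);R=np.array([[np.cos(t),np.sin(t),0],[np.sin(t),-np.cos(t),0],[0,0,-1]])
        print([*(R.T@d).round(4)],"az",-np.radians((y-y0)/n).round(4))
E
python3 - <<'E'
from h import *
plan([.556,-.225,.234],-80,12)
E
```

```text
[np.float64(0.0354), np.float64(-0.0105), np.float64(-0.0)] az 0.1496
[np.float64(0.0334), np.float64(-0.0157), np.float64(-0.0)] az 0.1496
[np.float64(0.0307), np.float64(-0.0205), np.float64(-0.0)] az 0.1496
[np.float64(0.0273), np.float64(-0.0249), np.float64(-0.0)] az 0.1496
[np.float64(0.0233), np.float64(-0.0287), np.float64(-0.0)] az 0.1496
[np.float64(0.0188), np.float64(-0.0318), np.float64(-0.0)] az 0.1496
[np.float64(0.0138), np.float64(-0.0343), np.float64(-0.0)] az 0.1496
[np.float64(0.0086), np.float64(-0.0359), np.float64(-0.0)] az 0.1496
[np.float64(0.0031), np.float64(-0.0368), np.float64(-0.0)] az 0.1496
[np.float64(-0.0024), np.float64(-0.0369), np.float64(-0.0)] az 0.1496
[np.float64(-0.0079), np.float64(-0.0361), np.float64(-0.0)] az 0.1496
[np.float64(-0.0132), np.float64(-0.0345), np.float64(-0.0)] az 0.1496
```

Call:
send_rows:
  deltas:
    - [[0.035,-0.0105,0,0,0,0.15,-1],[0.0335,-0.0155,0,0,0,0.15,-1],[0.0305,-0.0205,0,0,0,0.15,-1],[0.0275,-0.025,0,0,0,0.15,-1],[0.0235,-0.0285,0,0,0,0.15,-1],[0.019,-0.032,0,0,0,0.15,-1],[0.014,-0.0345,0,0,0,0.15,-1],[0.0085,-0.036,0,0,0,0.15,-1],[0.003,-0.037,0,0,0,0.15,-1],[-0.0025,-0.037,0,0,0,0.15,-1],[-0.008,-0.036,0,0,0,0.15,-1],[-0.013,-0.0345,0,0,0,0.15,-1]]
  squeeze: 30

```text
time_s: 1.6
position: [0.5577, -0.2249, 0.2339]
tool_rot: [[0.164, -0.986, -0.001], [-0.986, -0.164, 0.0], [-0.001, 0.001, -1.0]]
ft_force: [-0.1, 0.5, 0.4]
grip_width: -0.0002
gripper_force: 0.0
```

```bash
python3 - <<'E'
from h import *
s=telemetry.observe();print(s["time_s"],s["position"],yaw(s),s["q"],s["ft_force"],s["grip_width"])
im,D,K,T=cam("wrist");save("w1.png",im);np.savez("w1.npz",im=im,D=D,K=K,T=T)
P=cloud(D,K,T)
ok=D>0
for a,b in((.085,.095),(.111,.12),(.058,.07)):
    m=ok&(P[...,2]>a)&(P[...,2]<b)&(np.hypot(P[...,0]-.547,P[...,1]+.1655)<.09)
    q=P[m]
    if len(q)>5: print(a,len(q),q.mean(0).round(4),cv2.minAreaRect(q[:,:2].astype(np.float32)),cv2.minEnclosingCircle(q[:,:2].astype(np.float32)))
E
```

```text
1.6 [ 0.55772514 -0.22491497  0.23394302] -80.56398447712391 [-3.32291057e+01  2.70882099e+01  6.56831191e+01 -2.57537920e-03
  8.72746892e+01  1.37334993e+02] [-0.05891952  0.54359036  0.42940689] -0.00022914537178199312
0.085 956 [ 0.5585 -0.1711  0.091 ] ((0.5468507409095764, -0.16336317360401154), (0.02603519894182682, 0.09373831748962402), 71.36153411865234) ((0.5471893548965454, -0.1630031317472458), 0.04766317829489708)
0.111 11 [ 0.5434 -0.1779  0.1132] ((0.5495637655258179, -0.17698626220226288), (0.03079598769545555, 0.002194214379414916), 11.029339790344238) ((0.5493874549865723, -0.17608162760734558), 0.015498505905270576)
0.058 1320 [ 0.5318 -0.2095  0.0619] ((0.531935453414917, -0.20997045934200287), (0.08586923032999039, 0.08713065832853317), 72.10759735107422) ((0.5358253121376038, -0.20129919052124023), 0.053063541650772095)
```

View pics/w1.png

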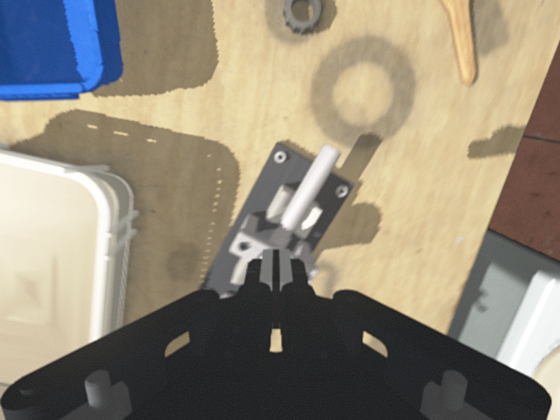

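The wrist view shows the push end at (328,155), the fixture plate around (280,220) and the fingers at (275,270). The refined axis is (0.547,-0.1635), with the vee axis at 71.4°. Next: descend beside the rim, then feel for contact.

```bash
python3 - <<'E'
from h import *
plan([.5537,-.204,.122],-80.56,6)
E
```

```text
[np.float64(-0.0032), np.float64(0.0006), np.float64(0.0186)] az -0.0007
[np.float64(-0.0032), np.float64(0.0006), np.float64(0.0186)] az -0.0007
[np.float64(-0.0032), np.float64(0.0006), np.float64(0.0186)] az -0.0007
[np.float64(-0.0032), np.float64(0.0006), np.float64(0.0186)] az -0.0007
[np.float64(-0.0032), np.float64(0.0006), np.float64(0.0186)] az -0.0007
[np.float64(-0.0032), np.float64(0.0006), np.float64(0.0186)] az -0.0007
```

Call:
send_rows:
  deltas:
    - [[-0.003,0.0006,0.0186,0,0,0,-1],[-0.003,0.0006,0.0186,0,0,0,-1],[-0.003,0.0006,0.0186,0,0,0,-1],[-0.003,0.0006,0.0186,0,0,0,-1],[-0.003,0.0006,0.0186,0,0,0,-1],[-0.003,0.0006,0.0186,0,0,0,-1],[0,0,0,0,0,0,-1]]

```text
time_s: 2.52
position: [0.5496, -0.2083, 0.1214]
tool_rot: [[0.169, -0.986, -0.003], [-0.986, -0.169, 0.002], [-0.002, 0.003, -1.0]]
ft_force: [-0.0, -0.3, 0.1]
grip_width: 0.0003
gripper_force: 0.0
```

Call:
send_rows:
  deltas:
    - [[-0.003,0,0,0,0,0,-1],[-0.003,0,0,0,0,0,-1],[-0.001,0,0,0,0,0,-1],[0,0,0,0,0,0,-1]]

```text
time_s: 3.02
position: [0.5492, -0.2018, 0.123]
tool_rot: [[0.169, -0.986, 0.0], [-0.986, -0.169, -0.0], [0.0, -0.0, -1.0]]
ft_force: [-0.3, -0.4, -0.4]
grip_width: -0.0003
gripper_force: 0.0
```

Call:
send_rows:
  deltas:
    - [[-0.002,-0.004,0,0,0,0,-1],[-0.002,0,0,0,0,0,-1],[-0.001,0,0,0,0,0,-1],[0,0,0,0,0,0,-1]]

```text
time_s: 3.52
position: [0.5523, -0.1961, 0.1227]
tool_rot: [[0.169, -0.986, -0.0], [-0.986, -0.169, 0.0], [-0.0, 0.0, -1.0]]
ft_force: [0.0, 0.6, 0.1]
grip_width: 0.0002
gripper_force: 0.0
```

Call:
send_rows:
  deltas:
    - [[-0.001,0,0,0,0,0,-1],[0,0,0,0,0,0,-1]]

```text
time_s: 3.78
position: [0.5521, -0.1952, 0.1227]
tool_rot: [[0.169, -0.986, 0.0], [-0.986, -0.169, -0.0], [0.0, -0.0, -1.0]]
ft_force: [0.4, -0.3, -0.9]
grip_width: -0.0
gripper_force: 0.0
```

Call:
send_rows:
  deltas:
    - [[-0.001,0,0,0,0,0,-1],[0,0,0,0,0,0,-1]]

```text
time_s: 4.03
position: [0.5519, -0.1942, 0.1228]
tool_rot: [[0.169, -0.986, 0.0], [-0.986, -0.169, -0.0], [0.0, -0.0, -1.0]]
ft_force: [-0.4, 1.2, -0.8]
grip_width: -0.0004
gripper_force: 0.0
```

Call:
send_rows:
  deltas:
    - [[-0.001,0,0,0,0,0,-1],[0,0,0,0,0,0,-1]]

```text
time_s: 4.28
position: [0.5518, -0.1932, 0.1227]
tool_rot: [[0.169, -0.986, -0.0], [-0.986, -0.169, -0.0], [0.0, 0.0, -1.0]]
ft_force: [-0.1, 0.5, -0.1]
grip_width: 0.0002
gripper_force: 0.0
```

Call:
send_rows:
  deltas:
    - [[-0.001,0,0,0,0,0,-1],[0,0,0,0,0,0,-1]]

```text
time_s: 4.53
position: [0.5516, -0.1922, 0.1227]
tool_rot: [[0.169, -0.986, -0.0], [-0.986, -0.169, 0.0], [-0.0, 0.0, -1.0]]
ft_force: [-0.1, 0.1, -0.2]
grip_width: -0.0001
gripper_force: 0.0
```

Call:
send_rows:
  deltas:
    - [[-0.001,0,0,0,0,0,-1],[0,0,0,0,0,0,-1]]

```text
time_s: 4.78
position: [0.5514, -0.1912, 0.1227]
tool_rot: [[0.169, -0.986, 0.0], [-0.986, -0.169, 0.0], [-0.0, -0.0, -1.0]]
ft_force: [-0.0, -0.7, 0.3]
grip_width: 0.0
gripper_force: 0.0
```

Call:
send_rows:
  deltas:
    - [[-0.001,0,0,0,0,0,-1],[0,0,0,0,0,0,-1]]

```text
time_s: 5.03
position: [0.5513, -0.1902, 0.1227]
tool_rot: [[0.169, -0.986, 0.0], [-0.986, -0.169, -0.0], [0.0, -0.0, -1.0]]
ft_force: [-0.4, 1.3, -0.4]
grip_width: -0.0001
gripper_force: 0.0
```

```bash
python3 - <<'E'
from h import *
im,D,K,T=cam("side");save("s2.png",cv2.resize(im[170:300,220:340],None,fx=4.5,fy=4.5,interpolation=cv2.INTER_CUBIC))
E
```

```text
(no output)
```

View pics/s2.png

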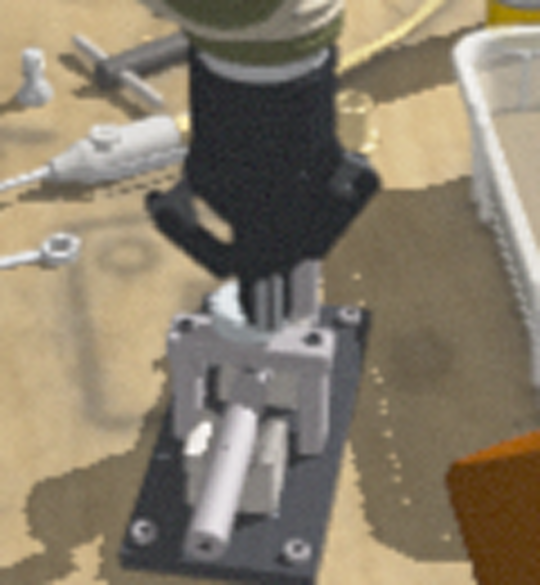

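The picture shows the fingers at (268,300) in the crop, in front of and slightly right of the head centre (about 245,305). They are nearly touching. I'll check by projection.

```bash
python3 - <<'E'
from h import *
im,D,K,T=cam("side")
def pr(p):
    c=T[:3,:3].T@(np.array(p)-T[:3,3]);u=K@c/c[2];return ((u[:2]-[220,170])*4.5).round(0),c[2].round(4)
print("tip",pr([.5513,-.1902,.098]),"head",pr([.547,-.1635,.107]))
P=cloud(D,K,T)
for v in range(220,244,3): print(v,[tuple(P[v,u].round(3)) if D[v,u] else 0 for u in (276,279,282)])
s=telemetry.observe();print(s["position"],s["ft_force"])
E
```

```text
tip (array([260., 351.]), np.float64(1.0206)) head (array([246., 309.]), np.float64(1.0365))
220 [(np.float64(0.544), np.float64(-0.212), np.float64(0.202)), (np.float64(0.555), np.float64(-0.184), np.float64(0.179)), (np.float64(0.56), np.float64(-0.203), np.float64(0.193))]
223 [(np.float64(0.544), np.float64(-0.211), np.float64(0.192)), (np.float64(0.556), np.float64(-0.183), np.float64(0.17)), (np.float64(0.559), np.float64(-0.206), np.float64(0.186))]
226 [(np.float64(0.545), np.float64(-0.204), np.float64(0.178)), (np.float64(0.555), np.float64(-0.188), np.float64(0.165)), (np.float64(0.56), np.float64(-0.202), np.float64(0.175))]
229 [(np.float64(0.545), np.float64(-0.206), np.float64(0.171)), (np.float64(0.552), np.float64(-0.203), np.float64(0.168)), (np.float64(0.56), np.float64(-0.204), np.float64(0.167))]
232 [(np.float64(0.545), np.float64(-0.204), np.float64(0.16)), (np.float64(0.552), np.float64(-0.204), np.float64(0.159)), (np.float64(0.56), np.float64(-0.202), np.float64(0.156))]
235 [(np.float64(0.545), np.float64(-0.201), np.float64(0.149)), (np.float64(0.553), np.float64(-0.202), np.float64(0.149)), (np.float64(0.56), np.float64(-0.202), np.float64(0.148))]
238 [(np.float64(0.546), np.float64(-0.198), np.float64(0.137)), (np.float64(0.552), np.float64(-0.203), np.float64(0.14)), (np.float64(0.56), np.float64(-0.2), np.float64(0.137))]
241 [(np.float64(0.545), np.float64(-0.2), np.float64(0.129)), (np.float64(0.552), np.float64(-0.203), np.float64(0.131)), (np.float64(0.56), np.float64(-0.203), np.float64(0.13))]
[ 0.55127253 -0.19029721  0.12273322] [ 0.40040549  0.67678679 -0.00538745]
```

```bash
python3 - <<'E'
from h import *
im,D,K,T=cam("side");P=cloud(D,K,T)
for v in range(240,254): print(v,[(*P[v,u].round(3).tolist(),*im[v,u].tolist()) for u in (276,279,282)])
E
```

```text
240 [(0.545, -0.202, 0.134, 56, 57, 61), (0.552, -0.203, 0.134, 87, 90, 92), (0.56, -0.2, 0.13, 114, 117, 120)]
241 [(0.545, -0.201, 0.13, 67, 64, 69), (0.553, -0.202, 0.129, 87, 89, 90), (0.56, -0.204, 0.13, 126, 131, 134)]
242 [(0.548, -0.184, 0.113, 98, 101, 104), (0.553, -0.201, 0.126, 87, 86, 88), (0.56, -0.202, 0.126, 139, 140, 141)]
243 [(0.548, -0.183, 0.109, 127, 132, 134), (0.552, -0.204, 0.125, 108, 110, 112), (0.564, -0.176, 0.101, 160, 160, 161)]
244 [(0.548, -0.184, 0.106, 139, 145, 148), (0.555, -0.184, 0.105, 149, 155, 155), (0.565, -0.167, 0.09, 189, 185, 187)]
245 [(0.547, -0.185, 0.104, 137, 142, 144), (0.556, -0.181, 0.099, 158, 161, 162), (0.565, -0.17, 0.089, 193, 187, 191)]
246 [(0.547, -0.189, 0.104, 126, 126, 128), (0.556, -0.175, 0.091, 152, 150, 152), (0.564, -0.178, 0.093, 192, 189, 191)]
247 [(0.549, -0.176, 0.09, 120, 120, 122), (0.556, -0.177, 0.09, 161, 158, 161), (0.563, -0.18, 0.091, 188, 182, 187)]
248 [(0.548, -0.178, 0.088, 118, 114, 117), (0.556, -0.18, 0.089, 130, 125, 128), (0.563, -0.183, 0.091, 140, 138, 142)]
249 [(0.549, -0.176, 0.083, 118, 114, 118), (0.556, -0.18, 0.086, 118, 113, 115), (0.563, -0.184, 0.088, 115, 112, 112)]
250 [(0.548, -0.179, 0.083, 116, 114, 115), (0.555, -0.183, 0.085, 115, 114, 114), (0.563, -0.183, 0.084, 119, 114, 117)]
251 [(0.548, -0.181, 0.081, 116, 115, 115), (0.556, -0.181, 0.08, 128, 126, 128), (0.563, -0.182, 0.08, 120, 117, 118)]
252 [(0.549, -0.171, 0.069, 97, 97, 98), (0.558, -0.162, 0.06, 158, 152, 158), (0.563, -0.182, 0.076, 120, 117, 116)]
253 [(0.549, -0.168, 0.063, 117, 118, 117), (0.559, -0.16, 0.055, 146, 142, 144), (0.569, -0.144, 0.04, 131, 131, 124)]
```

The range data shows the fingertips end at about z=0.123, level with the TCP, so they passed above the 115 mm rim. I'll retreat, lower 25 mm and feel again.

Call:
send_rows:
  deltas:
    - [[0.007,0,0,0,0,0,-1],[0.006,0,0,0,0,0,-1],[0,0,0.013,0,0,0,-1],[0,0,0.012,0,0,0,-1],[0,0,0,0,0,0,-1]]

```text
time_s: 5.8
position: [0.5529, -0.2026, 0.0962]
tool_rot: [[0.169, -0.986, -0.003], [-0.986, -0.169, 0.002], [-0.002, 0.002, -1.0]]
ft_force: [-0.5, -0.5, 0.1]
grip_width: 0.0002
gripper_force: 0.0
```

Call:
send_rows:
  deltas:
    - [[-0.003,0,0,0,0,0,-1],[-0.003,0,0,0,0,0,-1],[-0.001,0,0,0,0,0,-1],[0,0,0,0,0,0,-1]]

```text
time_s: 6.3
position: [0.5523, -0.1961, 0.0979]
tool_rot: [[0.169, -0.986, 0.0], [-0.986, -0.169, -0.0], [0.0, -0.0, -1.0]]
ft_force: [0.3, -0.5, -0.8]
grip_width: -0.0
gripper_force: 0.0
```

Call:
send_rows:
  deltas:
    - [[-0.001,0,0,0,0,0,-1],[0,0,0,0,0,0,-1]]

```text
time_s: 6.55
position: [0.5521, -0.1952, 0.0977]
tool_rot: [[0.169, -0.986, 0.0], [-0.986, -0.169, -0.0], [0.0, -0.0, -1.0]]
ft_force: [-0.1, 0.6, -0.4]
grip_width: -0.0002
gripper_force: 0.0
```

Call:
send_rows:
  deltas:
    - [[-0.001,0,0,0,0,0,-1],[0,0,0,0,0,0,-1]]

```text
time_s: 6.8
position: [0.552, -0.1946, 0.0978]
tool_rot: [[0.169, -0.986, 0.0], [-0.986, -0.169, -0.001], [0.001, -0.0, -1.0]]
ft_force: [0.2, -3.2, 0.2]
grip_width: -0.0
gripper_force: 1.2
```

Contact at 31.5 mm from the assumed axis, so the centre is good. First short rolling arc.

Call:
send_rows:
  deltas:
    - [[-0.0007,-0.0053,0,0,0,-0.17,-1],[-0.00045,-0.0053,0,0,0,-0.17,-1],[-0.00045,-0.0053,0,0,0,-0.17,-1]]

```text
time_s: 7.18
position: [0.5666, -0.188, 0.0979]
tool_rot: [[0.633, -0.774, 0.001], [-0.774, -0.633, -0.001], [0.001, 0.0, -1.0]]
ft_force: [1.0, -3.4, 0.2]
grip_width: -0.0
gripper_force: 1.0
```

```bash
cat >> h.py <<'E'
C=np.array([.547,-.1635])
def rep():
    s=telemetry.observe();t=np.radians(yaw(s));x=np.array([np.cos(t),np.sin(t)]);y=np.array([np.sin(t),-np.cos(t)]);d=np.array(s["position"][:2])-C;f=np.array(s["ft_force"][:2])
    print(s["time_s"],"yaw",yaw(s).round(1),"x,y off axis mm",(d@x*1e3).round(2),(d@y*1e3).round(2),"z",s["position"][2].round(4),"F x,y",(f@x).round(1),(f@y).round(1),"q6",s["q"][5])
E
python3 -c "
from h import *
rep()"
```

```text
7.175 yaw -50.8 x,y off axis mm 31.39 0.31 z 0.0979 F x,y 3.3 1.4 q6 111.07668719465354
```

Radial 3.3 N and tangential 1.4 N, which matches the screw torque, so it is rolling.

Call:
send_rows:
  deltas:
    - [[-0.0007,-0.0053,0,0,0,-0.17,-1],[-0.00045,-0.0053,0,0,0,-0.17,-1],[-0.00045,-0.0053,0,0,0,-0.17,-1],[-0.00045,-0.0053,0,0,0,-0.17,-1],[-0.00045,-0.0053,0,0,0,-0.17,-1]]

```text
time_s: 7.8
position: [0.5784, -0.1644, 0.098]
tool_rot: [[0.999, -0.036, 0.002], [-0.036, -0.999, -0.001], [0.002, 0.001, -1.0]]
ft_force: [1.5, -2.1, 0.0]
grip_width: -0.0001
gripper_force: 0.8
```

```bash
python3 -c "
from h import *
rep()"
```

```text
7.8 yaw -2.0 x,y off axis mm 31.38 -0.24 z 0.098 F x,y 1.6 2.1 q6 64.90608732138206
```

Call:
send_rows:
  deltas:
    - [[-0.001,-0.0053,0,0,0,-0.17,-1],[-0.0006,-0.0053,0,0,0,-0.17,-1],[-0.0005,-0.0053,0,0,0,-0.17,-1],[-0.00045,-0.0053,0,0,0,-0.17,-1],[-0.00045,-0.0053,0,0,0,-0.17,-1]]

```text
time_s: 8.43
position: [0.5681, -0.14, 0.0981]
tool_rot: [[0.686, 0.727, 0.002], [0.727, -0.686, -0.0], [0.002, 0.002, -1.0]]
ft_force: [2.3, 1.2, 0.2]
grip_width: -0.0002
gripper_force: 1.0
```

```bash
python3 -c "
from h import *
rep()"
```

```text
8.425 yaw 46.7 x,y off axis mm 31.59 -0.78 z 0.0981 F x,y 2.4 0.9 q6 17.857846362289944
```

Call:
send_rows:
  deltas:
    - [[-0.0009,-0.0052,0,0,0,-0.17,-1],[-0.0005,-0.0052,0,0,0,-0.17,-1],[-0.00045,-0.0052,0,0,0,-0.17,-1],[-0.00045,-0.0052,0,0,0,-0.17,-1],[-0.00045,-0.0052,0,0,0,-0.17,-1]]

```text
time_s: 9.05
position: [0.5432, -0.1316, 0.0978]
tool_rot: [[-0.094, 0.996, 0.001], [0.996, 0.094, 0.001], [0.001, 0.001, -1.0]]
ft_force: [0.7, 0.4, -0.0]
grip_width: 0.0001
gripper_force: 0.7
```

```bash
python3 -c "
from h import *
rep()"
```

```text
9.05 yaw 95.4 x,y off axis mm 32.07 -0.83 z 0.0978 F x,y 0.3 0.7 q6 -31.19756267074922
```

Call:
send_rows:
  deltas:
    - [[-0.0008,0,0,0,0,0,-1],[-0.0005,-0.0053,0,0,0,-0.17,-1],[-0.0005,-0.0053,0,0,0,-0.17,-1],[-0.0005,-0.0053,0,0,0,-0.17,-1]]

```text
time_s: 9.55
position: [0.528, -0.1376, 0.0979]
tool_rot: [[-0.564, 0.826, -0.001], [0.826, 0.564, 0.002], [0.002, 0.0, -1.0]]
ft_force: [-1.2, 4.4, 3.4]
grip_width: -0.0
gripper_force: 2.2
```

```bash
python3 -c "
from h import *
rep()"
```

```text
9.55 yaw 124.4 x,y off axis mm 32.05 -1.06 z 0.0979 F x,y 4.3 1.5 q6 -61.46744674954511
```

Call:
send_rows:
  deltas:
    - [[-0.0005,-0.0053,0,0,0,-0.17,-1],[-0.00045,-0.0053,0,0,0,-0.17,-1],[-0.00045,-0.0053,0,0,0,-0.17,-1],[-0.00045,-0.0053,0,0,0,-0.17,-1]]

```text
time_s: 10.05
position: [0.5156, -0.1553, 0.0976]
tool_rot: [[-0.958, 0.287, -0.001], [0.287, 0.958, 0.001], [0.001, 0.0, -1.0]]
ft_force: [-0.3, 1.9, -0.2]
grip_width: -0.0001
gripper_force: 0.4
```

```bash
python3 -c "
from h import *
rep()"
```

```text
10.05 yaw 163.3 x,y off axis mm 32.41 -1.13 z 0.0976 F x,y 0.8 1.8 q6 -102.67786574106316
```

Call:
send_rows:
  deltas:
    - [[-0.0006,0,0,0,0,0,-1],[-0.00065,-0.0054,0,0,0,-0.17,-1],[-0.00065,-0.0054,0,0,0,-0.17,-1],[-0.00065,-0.0054,0,0,0,-0.17,-1],[-0.00065,-0.0054,0,0,0,-0.17,-1],[-0.00065,-0.0054,0,0,0,-0.17,-1]]

```text
time_s: 10.8
position: [0.5206, -0.1818, 0.0978]
tool_rot: [[-0.849, -0.528, -0.001], [-0.528, 0.849, -0.0], [0.001, 0.001, -1.0]]
ft_force: [-4.0, 0.7, 2.2]
grip_width: 0.0
gripper_force: 1.3
```

```bash
python3 -c "
from h import *
rep();print(telemetry.observe()['q'])"
```

```text
10.8 yaw -148.1 x,y off axis mm 32.09 -1.59 z 0.0978 F x,y 3.0 2.6 q6 -153.3829551550747
[-3.15316820e+01  2.97842866e+01  8.57148836e+01 -5.01140937e-02
  6.45646307e+01 -1.53382955e+02]
```

Call:
send_rows:
  deltas:
    - [[0.008,0,0,0,0,0,-1],[0.008,0,-0.01,0,0,0,-1],[0,0,-0.03,0,0,0,-1],[0,0,0,0,0,0.182,-1],[0,0,0,0,0,0.182,-1],[0,0,0,0,0,0.182,-1],[0,0,0,0,0,0.182,-1],[0,0,0,0,0,0.182,-1],[0,0,0,0,0,0.182,-1],[0,0,0,0,0,0.182,-1],[0,0,0,0,0,0.182,-1],[0,0,0,0,0,0.182,-1]]

```text
time_s: 12.3
position: [0.5071, -0.1902, 0.1385]
tool_rot: [[-0.461, 0.887, 0.001], [0.887, 0.461, -0.0], [-0.001, 0.0, -1.0]]
ft_force: [0.8, -0.2, 0.5]
grip_width: 0.0002
gripper_force: 0.0
```

Call:
send_rows:
  deltas:
    - [[0,0,0,0,0,0.182,-1],[0,0,0,0,0,0.182,-1],[0,0,0,0,0,0.182,-1],[0,0,0,0,0,0.182,-1],[0,0,0,0,0,0.182,-1],[0,0,0,0,0,0.182,-1],[0,0,0,0,0,0.182,-1],[0,0,0,0,0,0.182,-1],[0,0,0,0,0,0.182,-1]]

```text
time_s: 13.42
position: [0.5071, -0.1903, 0.1385]
tool_rot: [[0.916, 0.401, 0.001], [0.401, -0.916, -0.0], [0.001, 0.001, -1.0]]
ft_force: [0.3, 0.3, -0.4]
grip_width: 0.0
gripper_force: 0.0
```

Call:
send_rows:
  deltas:
    - [[0,0,0,0,0,0.182,-1],[0,0,0,0,0,0.182,-1],[0,0,0,0,0,0.182,-1],[0,0,0,0,0,0.182,-1],[0,0,0,0,0,0.182,-1],[0,0,0,0,0,0.182,-1],[0,0,0,0,0,0.182,-1],[0,0,0,0,0,0.182,-1],[0,0,0,0,0,0.182,-1],[0,0,0,0,0,0.182,-1],[0,0,0,0,0,0,-1]]

```text
time_s: 14.8
position: [0.5072, -0.1902, 0.1384]
tool_rot: [[0.171, -0.985, 0.001], [-0.985, -0.171, -0.0], [0.001, -0.001, -1.0]]
ft_force: [-0.4, -0.1, -0.4]
grip_width: 0.0002
gripper_force: 0.0
```

```bash
cat >> h.py <<'E'
def head(n,z=.117,c=C):
    im,D,K,T=cam(n);P=cloud(D,K,T)
    # rectified top view of head's top, 0.2 mm/px, world x right, y up
    N=240;g=(np.arange(N)-N/2)*.0002;X,Y=np.meshgrid(c[0]+g,c[1]-g)
    R=T[:3,:3];W=(np.stack([X,Y,np.full_like(X,z)],-1)-T[:3,3])@R
    u=(K[0,0]*W[...,0]/W[...,2]+K[0,2]).astype(np.float32);v=(K[1,1]*W[...,1]/W[...,2]+K[1,2]).astype(np.float32)
    return cv2.remap(im,u,v,cv2.INTER_LINEAR),P,D
E
python3 - <<'E'
from h import *
rep()
o=[]
for n in("scene","side"):
    t,P,D=head(n);m=(D>0)&(np.hypot(P[...,0]-C[0],P[...,1]-C[1])<.018)&(P[...,2]>.108)&(P[...,2]<.124);print(n,m.sum(),np.median(P[m],0) if m.any() else 0)
    o.append(t)
save("h1.png",cv2.resize(np.hstack(o),(800,400)))
E
```

```text
14.8 yaw -80.2 x,y off axis mm 19.54 43.8 z 0.1384 F x,y -0.0 0.4 q6 137.0605698942917
scene 0 0
side 95 [ 0.54698337 -0.16478944  0.11601899]
```

View pics/h1.png

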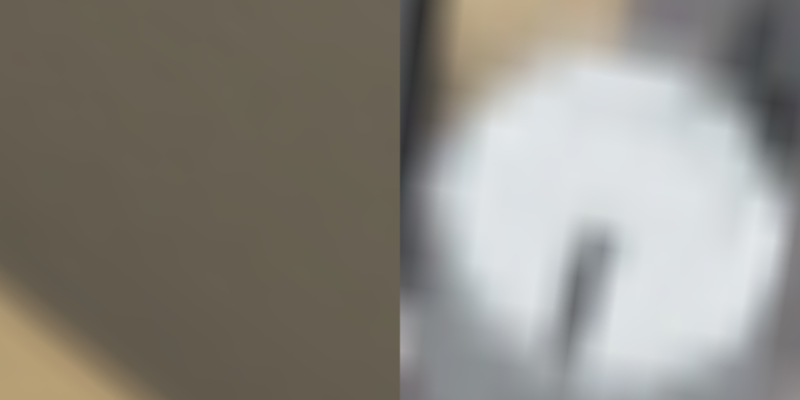

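The side view (rectified, right half) shows the slot from (605,225) to (572,360), a world angle of about 256°. That puts the joint near 275° after the first arc of about 292°. Next: the starting slot angle, and a plan for the second arc.

```bash
cat >> h.py <<'E'
def slot(im,K,T,z):
    # slot angle: dark pixels of the head's top around the seen disc centre
    N=240;g=(np.arange(N)-N/2)*.0002;X,Y=np.meshgrid(C[0]+g,C[1]-g)
    W=(np.stack([X,Y,np.full_like(X,z)],-1)-T[:3,3])@T[:3,:3]
    t=cv2.remap(im,(K[0,0]*W[...,0]/W[...,2]+K[0,2]).astype(np.float32),(K[1,1]*W[...,1]/W[...,2]+K[1,2]).astype(np.float32),cv2.INTER_LINEAR).min(-1)
    m=(t<165)&(np.hypot(X-C[0],Y-C[1])<.015)
    x,y=(X[m]-C[0]).mean(),(Y[m]-C[1]).mean();return np.degrees(np.arctan2(y,x)).round(1),m.sum()
E
python3 - <<'E'
from h import *
f=np.load("side0.npz");print("start",slot(f["im"],f["K"],f["T"],.115))
im,D,K,T=cam("side");print("now",slot(im,K,T,.1166))
plan([.547+.042*np.cos(np.radians(-80)),-.1635-.042*.985,.1384],-80.2,2)
E
```

```text
start (np.float64(-10.3), np.int64(1701))
now (np.float64(-101.5), np.int64(1215))
[np.float64(0.0113), np.float64(-0.0219), np.float64(-0.0002)] az 0.0021
[np.float64(0.0113), np.float64(-0.0219), np.float64(-0.0002)] az 0.0021
```

Call:
send_rows:
  deltas:
    - [[0.0115,-0.022,0,0,0,0,-1],[0.0115,-0.022,0,0,0,0,-1],[0,0,0.02,0,0,0,-1],[0,0,0.0195,0,0,0,-1],[-0.004,0,0,0,0,0,-1],[-0.004,0,0,0,0,0,-1],[0,0,0,0,0,0,-1]]

```text
time_s: 15.82
position: [0.5536, -0.1971, 0.0992]
tool_rot: [[0.173, -0.985, 0.001], [-0.985, -0.173, -0.001], [0.001, -0.001, -1.0]]
ft_force: [-0.3, -0.7, 1.2]
grip_width: -0.0001
gripper_force: 0.0
```

```bash
python3 -c "
from h import *
rep()"
```

```text
15.825 yaw -80.0 x,y off axis mm 34.21 -0.64 z 0.0992 F x,y 0.6 0.4 q6 138.8779921068932
```

Call:
send_rows:
  deltas:
    - [[-0.002,0.0006,0,0,0,0,-1],[-0.0013,0,0,0,0,0,-1],[-0.0005,-0.0053,0,0,0,-0.17,-1],[-0.0005,-0.0053,0,0,0,-0.17,-1],[-0.0005,-0.0053,0,0,0,-0.17,-1],[-0.0005,-0.0053,0,0,0,-0.17,-1]]

```text
time_s: 16.58
position: [0.5706, -0.1842, 0.0984]
tool_rot: [[0.757, -0.653, 0.001], [-0.653, -0.757, -0.001], [0.001, 0.0, -1.0]]
ft_force: [0.0, -2.3, 0.8]
grip_width: 0.0003
gripper_force: 0.8
```

```bash
python3 -c "
from h import *
rep()"
```

```text
16.575 yaw -40.8 x,y off axis mm 31.38 0.24 z 0.0984 F x,y 1.5 1.7 q6 101.62113765644744
```

Call:
send_rows:
  deltas:
    - [[-0.0008,-0.0053,0,0,0,-0.17,-1],[-0.0007,-0.0053,0,0,0,-0.17,-1],[-0.0005,-0.0053,0,0,0,-0.17,-1],[-0.0005,-0.0053,0,0,0,-0.17,-1],[-0.0005,-0.0053,0,0,0,-0.17,-1]]

```text
time_s: 17.2
position: [0.578, -0.1589, 0.0987]
tool_rot: [[0.99, 0.138, 0.003], [0.138, -0.99, -0.001], [0.002, 0.001, -1.0]]
ft_force: [3.5, -0.8, -0.2]
grip_width: -0.0001
gripper_force: 1.2
```

```bash
python3 -c "
from h import *
rep()"
```

```text
17.2 yaw 7.9 x,y off axis mm 31.31 -0.3 z 0.0987 F x,y 3.4 1.3 q6 55.39576061857709
```

Call:
send_rows:
  deltas:
    - [[-0.0007,-0.0053,0,0,0,-0.17,-1],[-0.0006,-0.0053,0,0,0,-0.17,-1],[-0.0006,-0.0053,0,0,0,-0.17,-1],[-0.0006,-0.0053,0,0,0,-0.17,-1],[-0.0006,-0.0053,0,0,0,-0.17,-1],[-0.0006,-0.0053,0,0,0,-0.17,-1]]

```text
time_s: 17.95
position: [0.5588, -0.1341, 0.0989]
tool_rot: [[0.401, 0.916, 0.003], [0.916, -0.401, 0.0], [0.001, 0.003, -1.0]]
ft_force: [3.3, 3.0, 2.7]
grip_width: 0.0001
gripper_force: 1.7
```

```bash
python3 -c "
from h import *
rep()"
```

```text
17.95 yaw 66.4 x,y off axis mm 31.65 -1.0 z 0.0989 F x,y 4.0 1.8 q6 -1.7465306931145836
```

Call:
send_rows:
  deltas:
    - [[-0.0008,-0.0052,0,0,0,-0.17,-1],[-0.0007,-0.0052,0,0,0,-0.17,-1],[-0.0007,-0.0052,0,0,0,-0.17,-1],[-0.0007,-0.0052,0,0,0,-0.17,-1],[-0.0007,-0.0052,0,0,0,-0.17,-1]]

```text
time_s: 18.58
position: [0.5323, -0.1351, 0.0987]
tool_rot: [[-0.424, 0.906, 0.0], [0.906, 0.424, 0.002], [0.001, 0.001, -1.0]]
ft_force: [-0.1, 4.2, 3.0]
grip_width: 0.0003
gripper_force: 2.2
```

```bash
python3 -c "
from h import *
rep()"
```

```text
18.575 yaw 115.1 x,y off axis mm 31.98 -1.24 z 0.0987 F x,y 3.9 1.7 q6 -51.77005301269305
```

Call:
send_rows:
  deltas:
    - [[-0.0008,-0.0053,0,0,0,-0.17,-1],[-0.0007,-0.0053,0,0,0,-0.17,-1],[-0.0007,-0.0053,0,0,0,-0.17,-1],[-0.0007,-0.0053,0,0,0,-0.17,-1],[-0.0007,-0.0053,0,0,0,-0.17,-1]]

```text
time_s: 19.2
position: [0.5156, -0.1559, 0.0984]
tool_rot: [[-0.96, 0.279, -0.002], [0.279, 0.96, 0.001], [0.002, 0.001, -1.0]]
ft_force: [-2.4, 1.8, 2.2]
grip_width: -0.0001
gripper_force: 1.6
```

```bash
python3 -c "
from h import *
rep()"
```

```text
19.2 yaw 163.8 x,y off axis mm 32.24 -1.5 z 0.0984 F x,y 2.9 1.1 q6 -103.23850566098938
```

Call:
send_rows:
  deltas:
    - [[-0.001,-0.0053,0,0,0,-0.17,-1],[-0.0008,-0.0053,0,0,0,-0.17,-1],[-0.0007,-0.0053,0,0,0,-0.17,-1],[-0.0007,-0.0053,0,0,0,-0.17,-1],[-0.0007,-0.0053,0,0,0,-0.17,-1]]

```text
time_s: 19.82
position: [0.5209, -0.1822, 0.0983]
tool_rot: [[-0.844, -0.537, -0.002], [-0.537, 0.844, 0.0], [0.001, 0.001, -1.0]]
ft_force: [-2.3, -0.6, 0.7]
grip_width: 0.0002
gripper_force: 1.0
```

```bash
python3 -c "
from h import *
rep()"
```

```text
19.825 yaw -147.5 x,y off axis mm 32.1 -1.75 z 0.0983 F x,y 2.2 0.8 q6 -154.02530054464629
```

Call:
send_rows:
  deltas:
    - [[0.008,0,0,0,0,0,-1],[0.008,0,-0.01,0,0,0,-1],[0,0,-0.03,0,0,0,-1],[0,0,0,0,0,0.182,-1],[0,0,0,0,0,0.182,-1],[0,0,0,0,0,0.182,-1],[0,0,0,0,0,0.182,-1],[0,0,0,0,0,0.182,-1],[0,0,0,0,0,0.182,-1],[0,0,0,0,0,0.182,-1],[0,0,0,0,0,0.182,-1],[0,0,0,0,0,0.182,-1]]

```text
time_s: 21.32
position: [0.5076, -0.1909, 0.139]
tool_rot: [[-0.466, 0.885, 0.001], [0.885, 0.466, -0.0], [-0.001, 0.0, -1.0]]
ft_force: [-0.7, 0.2, -0.1]
grip_width: -0.0004
gripper_force: 0.0
```

```bash
python3 - <<'E'
from h import *
rep()
im,D,K,T=cam("side");print("now",slot(im,K,T,.118))
P=cloud(D,K,T);m=(D>0)&(np.hypot(P[...,0]-C[0],P[...,1]-C[1])<.017)&(P[...,2]>.108)&(P[...,2]<.125);print(m.sum(),np.median(P[m],0))
E
```

```text
21.325 yaw 117.8 x,y off axis mm -5.85 -47.59 z 0.139 F x,y 0.5 -0.5 q6 -60.9217327865798
now (np.float64(167.7), np.int64(1382))
87 [ 0.54722005 -0.16415672  0.11763013]
```

538° turned (slot now at 167.7°), so about 182° remains. I'll reposition to the +x side for a final arc.

```bash
python3 - <<'E'
from h import *
plan([.588,-.1635,.139],0,12)
E
```

```text
[np.float64(-0.0011), np.float64(0.007), np.float64(-0.0)] az 0.1707
[np.float64(0.0001), np.float64(0.0071), np.float64(-0.0)] az 0.1707
[np.float64(0.0013), np.float64(0.0069), np.float64(-0.0)] az 0.1707
[np.float64(0.0025), np.float64(0.0066), np.float64(-0.0)] az 0.1707
[np.float64(0.0036), np.float64(0.0061), np.float64(-0.0)] az 0.1707
[np.float64(0.0046), np.float64(0.0054), np.float64(-0.0)] az 0.1707
[np.float64(0.0054), np.float64(0.0045), np.float64(-0.0)] az 0.1707
[np.float64(0.0061), np.float64(0.0035), np.float64(-0.0)] az 0.1707
[np.float64(0.0066), np.float64(0.0025), np.float64(-0.0)] az 0.1707
[np.float64(0.007), np.float64(0.0013), np.float64(-0.0)] az 0.1707
[np.float64(0.0071), np.float64(0.0001), np.float64(-0.0)] az 0.1707
[np.float64(0.007), np.float64(-0.0011), np.float64(-0.0)] az 0.1707
```

Call:
send_rows:
  deltas:
    - [[-0.001,0.007,0,0,0,0.171,-1],[0,0.007,0,0,0,0.171,-1],[0.0015,0.007,0,0,0,0.171,-1],[0.0025,0.0065,0,0,0,0.171,-1],[0.0035,0.006,0,0,0,0.171,-1],[0.0045,0.0055,0,0,0,0.171,-1],[0.0055,0.0045,0,0,0,0.171,-1],[0.006,0.0035,0,0,0,0.171,-1],[0.0065,0.0025,0,0,0,0.171,-1],[0.007,0.0015,0,0,0,0.171,-1],[0.007,0,0,0,0,0.171,-1],[0.007,-0.001,0,0,0,0.171,-1]]

```text
time_s: 22.88
position: [0.5876, -0.1627, 0.1389]
tool_rot: [[1.0, 0.008, 0.0], [0.008, -1.0, -0.0], [0.0, 0.0, -1.0]]
ft_force: [-0.1, 0.4, 0.0]
grip_width: 0.0002
gripper_force: 0.0
```

Call:
send_rows:
  deltas:
    - [[0,0,0.02,0,0,0,-1],[0,0,0.0195,0,0,0,-1],[-0.004,0,0,0,0,0,-1],[0,0,0,0,0,0,-1]]

```text
time_s: 23.38
position: [0.5836, -0.1629, 0.0999]
tool_rot: [[1.0, 0.013, 0.001], [0.013, -1.0, -0.001], [0.001, 0.001, -1.0]]
ft_force: [-0.6, -0.2, 0.3]
grip_width: 0.0
gripper_force: 0.0
```

```bash
python3 -c "
from h import *
rep()"
```

```text
23.375 yaw 0.7 x,y off axis mm 36.62 -0.1 z 0.0999 F x,y -0.6 0.2 q6 62.478913609705344
```

Call:
send_rows:
  deltas:
    - [[-0.003,0,0,0,0,0,-1],[-0.0026,0,0,0,0,0,-1],[-0.0005,-0.0053,0,0,0,-0.17,-1],[-0.0005,-0.0053,0,0,0,-0.17,-1],[-0.0005,-0.0053,0,0,0,-0.17,-1],[-0.0005,-0.0053,0,0,0,-0.17,-1]]

```text
time_s: 24.12
position: [0.5711, -0.1432, 0.0992]
tool_rot: [[0.766, 0.643, 0.002], [0.643, -0.766, -0.001], [0.001, 0.002, -1.0]]
ft_force: [1.6, 0.3, -0.4]
grip_width: -0.0
gripper_force: 0.8
```

```bash
python3 -c "
from h import *
rep()"
```

```text
24.125 yaw 40.0 x,y off axis mm 31.56 -0.06 z 0.0992 F x,y 1.4 0.8 q6 24.37746750558481
```

Call:
send_rows:
  deltas:
    - [[-0.0008,-0.0053,0,0,0,-0.17,-1],[-0.0007,-0.0053,0,0,0,-0.17,-1],[-0.0006,-0.0053,0,0,0,-0.17,-1],[-0.0005,-0.0053,0,0,0,-0.17,-1],[-0.0005,-0.0053,0,0,0,-0.17,-1]]

```text
time_s: 24.75
position: [0.5472, -0.1317, 0.0994]
tool_rot: [[0.022, 1.0, 0.002], [1.0, -0.022, 0.001], [0.001, 0.002, -1.0]]
ft_force: [2.0, 3.7, 2.3]
grip_width: -0.0001
gripper_force: 2.1
```

```bash
python3 -c "
from h import *
rep()"
```

```text
24.75 yaw 88.7 x,y off axis mm 31.78 -0.47 z 0.0994 F x,y 3.7 2.0 q6 -24.404306642864903
```

Call:
send_rows:
  deltas:
    - [[-0.0007,-0.0053,0,0,0,-0.17,-1],[-0.0006,-0.0053,0,0,0,-0.17,-1],[-0.0006,-0.0053,0,0,0,-0.17,-1],[-0.0006,-0.0053,0,0,0,-0.17,-1],[-0.0006,-0.0053,0,0,0,-0.17,-1],[-0.0006,-0.0053,0,0,0,-0.17,-1]]

```text
time_s: 25.5
position: [0.5194, -0.1469, 0.0991]
tool_rot: [[-0.84, 0.542, -0.001], [0.542, 0.84, 0.001], [0.001, 0.001, -1.0]]
ft_force: [-2.9, 2.7, 2.2]
grip_width: 0.0
gripper_force: 1.6
```

```bash
python3 -c "
from h import *
rep()"
```

```text
25.5 yaw 147.2 x,y off axis mm 32.19 -0.95 z 0.0991 F x,y 3.9 0.7 q6 -85.58151430611369
```

Call:
send_rows:
  deltas:
    - [[-0.0007,-0.0053,0,0,0,-0.17,-1],[-0.0007,-0.0053,0,0,0,-0.17,-1],[-0.0007,-0.0053,0,0,0,-0.17,-1],[-0.0007,-0.0053,0,0,0,-0.17,-1],[-0.0007,-0.0053,0,0,0,-0.17,-1],[-0.0007,-0.0053,0,0,0,-0.17,-1]]

```text
time_s: 26.25
position: [0.5186, -0.1784, 0.0991]
tool_rot: [[-0.902, -0.432, -0.002], [-0.432, 0.902, 0.0], [0.001, 0.001, -1.0]]
ft_force: [-4.3, 0.0, 2.7]
grip_width: -0.0001
gripper_force: 1.7
```

Call:
send_rows:
  deltas:
    - [[0.008,0,0,0,0,0,-1],[0.008,0,-0.01,0,0,0,-1],[0,0,-0.03,0,0,0,-1],[0,0,-0.01,0,0,0.18,-1],[0,0,0,0,0,0.18,-1],[0,0,0,0,0,0.18,-1],[0,0,0,0,0,0.18,-1],[0,0,0,0,0,0,-1]]

```text
time_s: 27.25
position: [0.5047, -0.1852, 0.1494]
tool_rot: [[-0.961, 0.276, 0.001], [0.276, 0.961, -0.0], [-0.001, -0.0, -1.0]]
ft_force: [-0.0, -0.2, -0.0]
grip_width: 0.0001
gripper_force: 0.0
```

```bash
python3 - <<'E'
from h import *
rep()
im,D,K,T=cam("side");print("now",slot(im,K,T,.119))
P=cloud(D,K,T);m=(D>0)&(np.hypot(P[...,0]-C[0],P[...,1]-C[1])<.017)&(P[...,2]>.108)&(P[...,2]<.125);print(m.sum(),np.median(P[m],0))
save("s3.png",cv2.resize(im[200:320,215:335],None,fx=5,fy=5,interpolation=cv2.INTER_CUBIC))
E
```

```text
27.25 yaw 164.0 x,y off axis mm 34.7 -32.53 z 0.1494 F x,y -0.1 -0.2 q6 -106.78407179532472
now (np.float64(-18.4), np.int64(1685))
90 [ 0.54734482 -0.16329324  0.11859496]
```

View pics/s3.png

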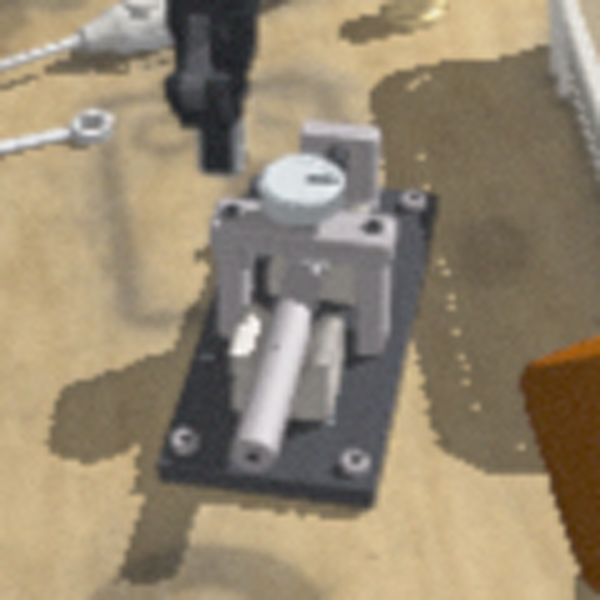

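The slot is at -18.4° against -10.3° at the start: 712° turned, about 8° short of two full turns. The shaft and bystanders look undisturbed. One more short arc.

```bash
python3 - <<'E'
from h import *
t=np.radians(164);plan([*(C+.040*np.array([np.cos(t),np.sin(t)])),.1494],164,2)
E
```

```text
[np.float64(0.0026), np.float64(0.0163), np.float64(-0.0001)] az 0.0013
[np.float64(0.0027), np.float64(0.0162), np.float64(-0.0001)] az 0.0013
```

Call:
send_rows:
  deltas:
    - [[0.0026,0.016,0,0,0,0,-1],[0.0026,0.016,0,0,0,0,-1],[0,0,0.025,0,0,0,-1],[0,0,0.025,0,0,0,-1],[-0.004,0,0,0,0,0,-1],[-0.002,0,0,0,0,0,-1],[0,0,0,0,0,0,-1]]

```text
time_s: 28.18
position: [0.5151, -0.1546, 0.0997]
tool_rot: [[-0.961, 0.275, 0.002], [0.275, 0.962, -0.001], [-0.002, -0.0, -1.0]]
ft_force: [0.4, -1.1, 0.7]
grip_width: 0.0002
gripper_force: 0.0
```

```bash
python3 -c "
from h import *
rep()"
```

```text
28.175 yaw 164.0 x,y off axis mm 33.08 -0.23 z 0.0997 F x,y -0.7 -0.9 q6 -103.37936134699329
```

Call:
send_rows:
  deltas:
    - [[-0.0014,0,0,0,0,0,-1],[-0.0005,-0.0054,0,0,0,-0.17,-1],[-0.0005,-0.0054,0,0,0,-0.17,-1],[0.008,0,0,0,0,0,-1],[0.008,0,-0.01,0,0,0,-1],[0,0,-0.03,0,0,0,-1],[0,0,-0.02,0,0,0,-1],[0,0,0,0,0,0,-1]]

```text
time_s: 29.18
position: [0.499, -0.1669, 0.1605]
tool_rot: [[-0.998, -0.059, 0.003], [-0.059, 0.998, -0.002], [-0.003, -0.002, -1.0]]
ft_force: [0.4, -0.0, 0.1]
grip_width: 0.0001
gripper_force: 0.0
```

```bash
python3 - <<'E'
from h import *
rep()
im,D,K,T=cam("side");print("now",slot(im,K,T,.119))
P=cloud(D,K,T)
# shaft ridge: highest points near the shaft, between head and push end
d=P[...,:2]-C;a=np.radians(71.4);yf=d@[np.cos(a),np.sin(a)];xf=d@[np.sin(a),-np.cos(a)]
m=(D>0)&(np.abs(xf)<.013)&(yf<-.02)&(yf>-.14)&(P[...,2]>.052)&(P[...,2]<.07)
q=P[m];print(m.sum(),"yf min",yf[m].min());
l=cv2.fitLine(q[:,:2].astype(np.float32),cv2.DIST_HUBER,0,.01,.01).ravel();print("line",l,np.degrees(np.arctan2(l[1],l[0])))
e=(D>0)&(np.abs(xf)<.012)&(yf<-.09)&(yf>-.16)&(P[...,2]>.043)&(P[...,2]<.062);print("end xf,yf",xf[e].mean(),np.percentile(yf[e],[0,5,20,50]))
E
```

```text
29.175 yaw -176.6 x,y off axis mm 48.13 -0.54 z 0.1605 F x,y -0.4 -0.1 q6 -124.79511806862143
now (np.float64(-18.4), np.int64(1728))
294 yf min -0.13249196197006216
line [ 0.33499554  0.94221973  0.5272196  -0.23417935] 70.42773
end xf,yf 0.0026865758640396984 [-0.13283648 -0.13146492 -0.13026338 -0.12114437]
```

The slot has not moved, so that arc did not press. Repeat, feeling for contact first.

Call:
send_rows:
  deltas:
    - [[0,0,0.03,0,0,0,-1],[0,0,0.03,0,0,0,-1],[-0.008,0,0,0,0,0,-1],[-0.0065,0,0,0,0,0,-1],[-0.0018,0,0,0,0,0,-1],[0,0,0,0,0,0,-1]]

```text
time_s: 29.98
position: [0.515, -0.1658, 0.0992]
tool_rot: [[-0.998, -0.061, -0.0], [-0.061, 0.998, -0.001], [0.0, -0.0, -1.0]]
ft_force: [-2.5, -1.1, 1.3]
grip_width: 0.0002
gripper_force: 1.7
```

```bash
python3 -c "
from h import *
rep()"
```

```text
29.975 yaw -176.5 x,y off axis mm 32.13 -0.29 z 0.0992 F x,y 2.5 -1.0 q6 -123.87700783549617
```

Call:
send_rows:
  deltas:
    - [[-0.0008,-0.0055,0,0,0,-0.17,-1],[-0.0005,-0.0055,0,0,0,-0.17,-1],[0,0,0,0,0,0,-1]]

```text
time_s: 30.35
position: [0.5178, -0.1767, 0.0991]
tool_rot: [[-0.921, -0.389, 0.0], [-0.389, 0.921, -0.001], [0.0, -0.001, -1.0]]
ft_force: [-4.3, -1.8, 4.0]
grip_width: -0.0002
gripper_force: 2.2
```

Call:
send_rows:
  deltas:
    - [[0.008,0,0,0,0,0,-1],[0.008,0,-0.01,0,0,0,-1],[0,0,-0.03,0,0,0,-1],[0,0,-0.02,0,0,0,-1],[0,0,0,0,0,0,-1]]

```text
time_s: 30.98
position: [0.5036, -0.183, 0.1604]
tool_rot: [[-0.921, -0.389, 0.003], [-0.389, 0.921, -0.002], [-0.002, -0.003, -1.0]]
ft_force: [0.1, 0.1, -0.8]
grip_width: -0.0002
gripper_force: 0.0
```

```bash
python3 - <<'E'
from h import *
rep()
im,D,K,T=cam("side");print("now",slot(im,K,T,.119))
a=np.radians(71);Y=np.array([np.cos(a),np.sin(a)]);print("above push start",C-.165*Y)
plan([*(C-.17*Y),.16],71-90+180-90,12) 
E
```

```text
30.975 yaw -157.1 x,y off axis mm 47.6 -1.08 z 0.1604 F x,y -0.1 0.1 q6 -145.57319107937118
now (np.float64(1.0), np.int64(1435))
above push start [ 0.49328125 -0.31951056]
[np.float64(0.0055), np.float64(-0.0105), np.float64(-0.0001)] az -0.3317
[np.float64(0.0086), np.float64(-0.0081), np.float64(-0.0001)] az -0.3317
[np.float64(0.0108), np.float64(-0.0049), np.float64(-0.0001)] az -0.3317
[np.float64(0.0118), np.float64(-0.0011), np.float64(-0.0001)] az -0.3317
[np.float64(0.0115), np.float64(0.0028), np.float64(-0.0001)] az -0.3317
[np.float64(0.01), np.float64(0.0064), np.float64(-0.0001)] az -0.3317
[np.float64(0.0073), np.float64(0.0093), np.float64(-0.0001)] az -0.3317
[np.float64(0.0039), np.float64(0.0112), np.float64(-0.0001)] az -0.3317
[np.float64(0.0001), np.float64(0.0118), np.float64(-0.0001)] az -0.3317
[np.float64(-0.0038), np.float64(0.0112), np.float64(-0.0001)] az -0.3317
[np.float64(-0.0072), np.float64(0.0094), np.float64(-0.0001)] az -0.3317
[np.float64(-0.0099), np.float64(0.0065), np.float64(-0.0001)] az -0.3317
```

731° turned, so the two full turns are done. Now go to the push end, turning the tool so its −x side faces the shaft.

```bash
python3 - <<'E'
from h import *
a=np.radians(71);Y=np.array([np.cos(a),np.sin(a)])
plan([*(C-.17*Y),.16],-157.1,4) 
E
```

```text
[np.float64(0.0164), np.float64(-0.0315), np.float64(-0.0002)] az 0.0002
[np.float64(0.0164), np.float64(-0.0315), np.float64(-0.0002)] az 0.0002
[np.float64(0.0164), np.float64(-0.0315), np.float64(-0.0002)] az 0.0002
[np.float64(0.0164), np.float64(-0.0315), np.float64(-0.0002)] az 0.0002
```

Call:
send_rows:
  deltas:
    - [[0.0164,-0.0315,0,0,0,0,-1],[0.0164,-0.0315,0,0,0,0,-1],[0.0164,-0.0315,0,0,0,0,-1],[0.0164,-0.0315,0,0,0,0,-1],[0,0,0,0,0,0.18,-1],[0,0,0,0,0,0.18,-1],[0,0,0,0,0,0.18,-1],[0,0,0,0,0,0.18,-1],[0,0,0,0,0,0.18,-1],[0,0,0,0,0,0.18,-1],[0,0,0,0,0,0.18,-1],[0,0,0,0,0,0.18,-1]]

```text
time_s: 32.52
position: [0.4916, -0.3239, 0.1575]
tool_rot: [[-0.502, 0.865, -0.001], [0.865, 0.502, 0.002], [0.002, -0.0, -1.0]]
ft_force: [0.0, 0.5, 0.1]
grip_width: -0.0002
gripper_force: 0.0
```

Call:
send_rows:
  deltas:
    - [[0,0,0,0,0,0.18,-1],[0,0,0,0,0,0.18,-1],[0,0,0,0,0,0.18,-1],[0,0,0,0,0,0.18,-1],[0,0,0,0,0,0.18,-1],[0,0,0,0,0,0.18,-1],[0,0,0,0,0,0.18,-1],[0,0,0,0,0,0.18,-1],[0,0,0,0,0,0.18,-1],[0,0,0,0,0,0.18,-1],[0,0,0,0,0,0.18,-1],[0,0,0,0,0,0.18,-1]]

```text
time_s: 34.02
position: [0.4916, -0.3239, 0.1575]
tool_rot: [[0.998, -0.064, -0.001], [-0.064, -0.998, 0.002], [-0.001, -0.001, -1.0]]
ft_force: [-0.2, 0.3, -0.5]
grip_width: -0.0
gripper_force: 0.0
```

Call:
send_rows:
  deltas:
    - [[0,0,0,0,0,0.18,-1],[0,0,0,0,0,0.18,-1],[0,0,0,0,0,0.18,-1],[0,0,0,0,0,0.18,-1],[0,0,0,0,0,0.18,-1],[0,0,0,0,0,0.18,-1],[0,0,0,0,0,0.18,-1],[0,0,0,0,0,0.18,-1],[0,0,0,0,0,0.18,-1],[0,0,0,0,0,0.18,-1],[0,0,0,0,0,0,-1]]

```text
time_s: 35.4
position: [0.4917, -0.324, 0.1577]
tool_rot: [[-0.281, -0.96, -0.001], [-0.96, 0.281, 0.001], [-0.001, 0.002, -1.0]]
ft_force: [-0.1, 0.0, -0.6]
grip_width: 0.0002
gripper_force: 0.0
```

```bash
python3 - <<'E'
from h import *
rep()
a=np.radians(71);Y=np.array([np.cos(a),np.sin(a)])
im,D,K,T=cam("side");P=cloud(D,K,T)
d=P[...,:2]-C;yf=d@Y;xf=d@[Y[1],-Y[0]]
for lo,hi in((-.125,-.11),(-.10,-.08),(-.07,-.05)):
    m=(D>0)&(np.abs(xf)<.014)&(yf>lo)&(yf<hi)&(P[...,2]>.06)&(P[...,2]<.067);print(lo,m.sum(),xf[m].mean().round(4),P[m].mean(0).round(4))
im,D,K,T=cam("scene");P=cloud(D,K,T);d=P[...,:2]-C;yf=d@Y;xf=d@[Y[1],-Y[0]]
m=(D>0)&(np.abs(xf)<.02)&(yf<-.06)&(yf>-.15)&(P[...,2]>.055)&(P[...,2]<.067);print("scene",m.sum(),(xf[m].mean().round(4),yf[m].min()) if m.any() else 0)
plan([*(C-.152*Y),.046],-107,4)
E
```

```text
35.4 yaw -106.3 x,y off axis mm 169.57 7.93 z 0.1577 F x,y 0.0 0.1 q6 151.44612759740295
-0.125 32 0.0034 [ 0.5119 -0.2759  0.0622]
-0.1 37 0.0021 [ 0.5195 -0.2498  0.0623]
-0.07 37 0.0024 [ 0.5301 -0.2199  0.0623]
scene 135 (np.float64(-0.0042), np.float64(-0.1296089286140963))
[np.float64(-0.0045), np.float64(-0.0002), np.float64(0.028)] az 0.0034
[np.float64(-0.0045), np.float64(-0.0002), np.float64(0.028)] az 0.0034
[np.float64(-0.0045), np.float64(-0.0002), np.float64(0.028)] az 0.0034
[np.float64(-0.0045), np.float64(-0.0001), np.float64(0.028)] az 0.0034
```

Call:
send_rows:
  deltas:
    - [[-0.004,0,0.029,0,0,0,-1],[-0.004,0,0.029,0,0,0,-1],[-0.004,0,0.029,0,0,0,-1],[-0.004,0,0.0285,0,0,0,-1],[0,0,0,0,0,0,-1]]

```text
time_s: 36.12
position: [0.4957, -0.308, 0.0414]
tool_rot: [[-0.28, -0.96, -0.003], [-0.96, 0.28, 0.003], [-0.002, 0.004, -1.0]]
ft_force: [-0.1, -0.2, 0.5]
grip_width: 0.0002
gripper_force: 0.0
```

Call:
send_rows:
  deltas:
    - [[-0.004,0,0,0,0,0,-1],[-0.004,0,0,0,0,0,-1],[-0.002,0,0,0,0,0,-1],[-0.002,0,0,0,0,0,-1],[-0.002,0,0,0,0,0,-1]]

```text
time_s: 36.75
position: [0.5005, -0.2958, 0.0434]
tool_rot: [[-0.282, -0.959, 0.0], [-0.959, 0.282, -0.001], [0.001, -0.0, -1.0]]
ft_force: [-1.7, -5.8, 0.3]
grip_width: -0.0001
gripper_force: 2.7
```

```bash
python3 - <<'E'
from h import *
rep()
im,D,K,T=cam("side");save("s4.png",cv2.resize(im[200:320,215:335],None,fx=5,fy=5,interpolation=cv2.INTER_CUBIC))
E
```

```text
36.75 yaw -106.4 x,y off axis mm 140.04 7.22 z 0.0434 F x,y 6.0 0.0 q6 154.19618628489488
```

View pics/s4.png

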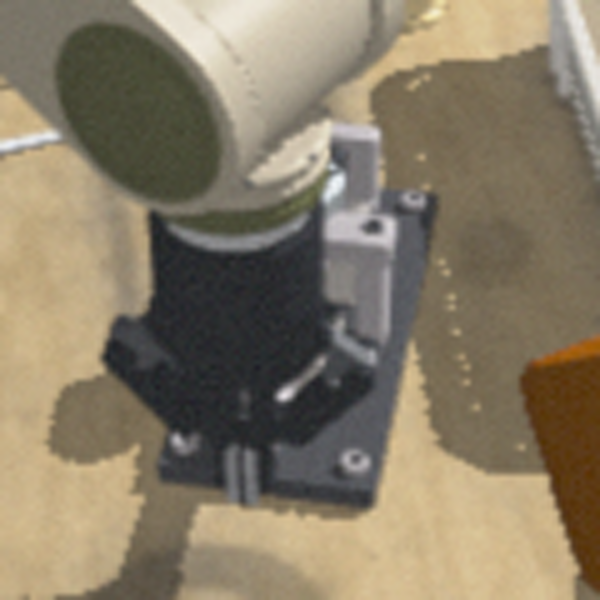

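Fingertip at (242,475) on the shaft's end, contact force 6 N. Push along the vees.

Call:
send_rows:
  deltas:
    - [[-0.002,-0.0001,0,0,0,0,-1],[-0.002,-0.0001,0,0,0,0,-1],[-0.002,-0.0001,0,0,0,0,-1],[-0.002,-0.0001,0,0,0,0,-1]]

```text
time_s: 37.3
position: [0.503, -0.2888, 0.0434]
tool_rot: [[-0.283, -0.959, -0.0], [-0.959, 0.283, -0.002], [0.002, -0.0, -1.0]]
ft_force: [-2.5, -5.8, 0.1]
grip_width: -0.0004
gripper_force: 3.0
```

```bash
python3 -c "
from h import *
rep()"
```

```text
37.3 yaw -106.4 x,y off axis mm 132.68 6.78 z 0.0434 F x,y 6.2 0.7 q6 154.94841745358175
```

Call:
send_rows:
  deltas:
    - [[-0.002,-0.0001,0,0,0,0,-1],[-0.002,-0.0001,0,0,0,0,-1],[-0.002,-0.0001,0,0,0,0,-1],[-0.002,-0.0001,0,0,0,0,-1],[-0.002,-0.0001,0,0,0,0,-1],[-0.002,-0.0001,0,0,0,0,-1],[-0.0015,-0.0001,0,0,0,0,-1]]

```text
time_s: 38.17
position: [0.5074, -0.2761, 0.0434]
tool_rot: [[-0.283, -0.959, -0.0], [-0.959, 0.283, -0.002], [0.002, -0.0, -1.0]]
ft_force: [-3.5, -5.8, 2.0]
grip_width: -0.0
gripper_force: 3.2
```

Call:
send_rows:
  deltas:
    - [[-0.001,0,0,0,0,0,-1],[-0.001,0,0,0,0,0,-1]]

```text
time_s: 38.42
position: [0.5079, -0.2742, 0.0435]
tool_rot: [[-0.283, -0.959, -0.0], [-0.959, 0.283, -0.002], [0.002, -0.0, -1.0]]
ft_force: [-3.2, -6.2, 1.2]
grip_width: 0.0002
gripper_force: 3.1
```

Call:
send_rows:
  deltas:
    - [[-0.001,0,0,0,0,0,-1],[-0.001,0,0,0,0,0,-1]]

```text
time_s: 38.67
position: [0.5084, -0.2729, 0.0435]
tool_rot: [[-0.283, -0.959, -0.0], [-0.959, 0.283, -0.003], [0.003, -0.0, -1.0]]
ft_force: [-5.9, -11.4, 1.4]
grip_width: 0.0001
gripper_force: 6.0
```

```bash
python3 -c "
from h import *
rep()"
```

```text
38.675 yaw -106.4 x,y off axis mm 115.82 6.08 z 0.0435 F x,y 12.6 2.4 q6 156.58854227745505
```

Call:
send_rows:
  deltas:
    - [[-0.001,0,0,0,0,0,-1],[0,0,0,0,0,0,-1]]

```text
time_s: 38.92
position: [0.5084, -0.2729, 0.0435]
tool_rot: [[-0.283, -0.959, -0.001], [-0.959, 0.283, -0.004], [0.004, -0.0, -1.0]]
ft_force: [-7.4, -12.3, 0.4]
grip_width: 0.0001
gripper_force: 7.0
```

Call:
send_rows:
  deltas:
    - [[0.004,0,0,0,0,0,-1],[0.008,0,0,0,0,0,-1],[0.015,0,0,0,0,0,-1],[0.02,0,-0.02,0,0,0,-1],[0.02,0,-0.04,0,0,0,-1],[0.04,0,-0.04,0,0,0,-1],[0.04,0,-0.03,0,0,0,-1],[0.04,0,-0.02,0,0,0,-1],[0,0,0,0,0,0,-1]]

```text
time_s: 40.05
position: [0.455, -0.453, 0.1944]
tool_rot: [[-0.286, -0.958, 0.002], [-0.958, 0.286, -0.003], [0.002, -0.002, -1.0]]
ft_force: [-0.5, 1.0, -1.1]
grip_width: -0.0002
gripper_force: 0.0
```

```bash
python3 - <<'E'
from h import *
rep()
a=np.radians(71.4);Y=np.array([np.cos(a),np.sin(a)])
for n in("side","scene"):
    im,D,K,T=cam(n);P=cloud(D,K,T);d=P[...,:2]-C;yf=d@Y;xf=d@[Y[1],-Y[0]]
    m=(D>0)&(np.abs(xf)<.012)&(yf<-.08)&(yf>-.16)&(P[...,2]>.043)&(P[...,2]<.067);print(n,"end yf",np.percentile(yf[m],[0,5,20]))
    if n=="side": print("slot",slot(im,K,T,.119)); A=cv2.resize(im[200:320,215:335],(400,400),interpolation=cv2.INTER_CUBIC)
    else: B=cv2.resize(im[160:260,245:345],(400,400),interpolation=cv2.INTER_CUBIC)
save("f.png",np.hstack([A,B]))
E
```

```text
40.05 yaw -106.6 x,y off axis mm 303.73 5.42 z 0.1944 F x,y -0.8 0.8 q6 141.1929198603382
side end yf [-0.08252102 -0.08240906 -0.08207317]
slot (np.float64(1.2), np.int64(1395))Traceback (most recent call last):
  File "<stdin>", line 6, in <module>
    return _quantile_unchecked(
        a, q, axis, out, overwrite_input, method, keepdims, weights)
    return _ureduce(a,
                    func=_quantile_ureduce_func,
    ...<5 lines>...
                    overwrite_input=overwrite_input,
                    method=method)
    r = func(a, **kwargs)
    result = _quantile(arr,
                       quantiles=q,
    ...<2 lines>...
                       out=out,
                       weights=wgt)
    slices_having_nans = np.isnan(arr[-1, ...])
                                  ~~~^^^^^^^^^
IndexError: index -1 is out of bounds for axis 0 with size 0
```

Call:
send_rows:
  deltas:
    - [[0,0.05,0,0,0,0,-1],[0,0.05,0,0,0,0,-1],[0,0.05,0,0,0,0,-1],[0,0.04,0,0,0,0,-1],[0,0,0,0,0,0,-1]]

```text
time_s: 40.78
position: [0.2727, -0.3944, 0.193]
tool_rot: [[-0.283, -0.959, -0.001], [-0.959, 0.283, 0.002], [-0.001, 0.001, -1.0]]
ft_force: [0.1, -0.8, 0.1]
grip_width: 0.0001
gripper_force: 0.0
```

```bash
python3 - <<'E'
from h import *
rep()
a=np.radians(71.4);Y=np.array([np.cos(a),np.sin(a)]);o=[]
for n in("side","scene"):
    im,D,K,T=cam(n);P=cloud(D,K,T);d=P[...,:2]-C;yf=d@Y;xf=d@[Y[1],-Y[0]]
    m=(D>0)&(np.abs(xf)<.012)&(yf<-.08)&(yf>-.16)&(P[...,2]>.043)&(P[...,2]<.067)
    if m.any():print(n,"end yf",np.percentile(yf[m],[0,5,20]))
    x,y=(215,200) if n=="side" else (245,150)
    o.append(cv2.resize(im[y:y+110,x:x+110],(400,400),interpolation=cv2.INTER_CUBIC))
save("f.png",np.hstack(o))
E
```

```text
40.775 yaw -106.5 x,y off axis mm 299.16 197.61 z 0.193 F x,y 0.7 -0.4 q6 126.93995589414124
side end yf [-0.10854366 -0.10702657 -0.10571713]
```

View pics/f.png

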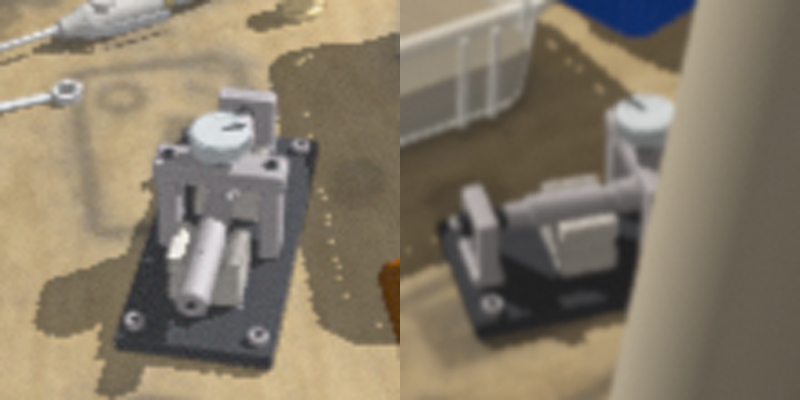

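The left half shows the shaft moved in by about 24 mm. The right half shows the journal end by the stop at (505,213), with a dark bit between. I'll compare it with the initial picture to tell the button from a gap.

```bash
python3 - <<'E'
from h import *
f=np.load("scene0.npz");im,D,K,T=cam("scene");a=np.radians(71.4);Y=np.array([np.cos(a),np.sin(a)])
o=[]
for I,d in((f["im"],f["D"]),(im,D)):
    o.append(cv2.resize(I[190:230,255:295],(400,400),interpolation=cv2.INTER_CUBIC))
    P=cloud(d,K,T)
    e=P[...,:2]-C;yf=e@Y;xf=e@[Y[1],-Y[0]]
    m=(d>0)&(np.abs(xf)<.012)&(P[...,2]>.045)&(P[...,2]<.064)&(yf>.055)&(yf<.12)
    print(np.histogram(yf[m],np.arange(.055,.121,.003))[0])
save("g.png",np.hstack(o))
E
```

```text
[ 9  8  8  7 14  0  0  0  0  0  0  0  0  9  5  4  0  2  2  0  8]
[12 13 10 12  8 10 12 11 11  9  8  7  7  6  8  3  1  0  1  2 11]
```

View pics/g.png

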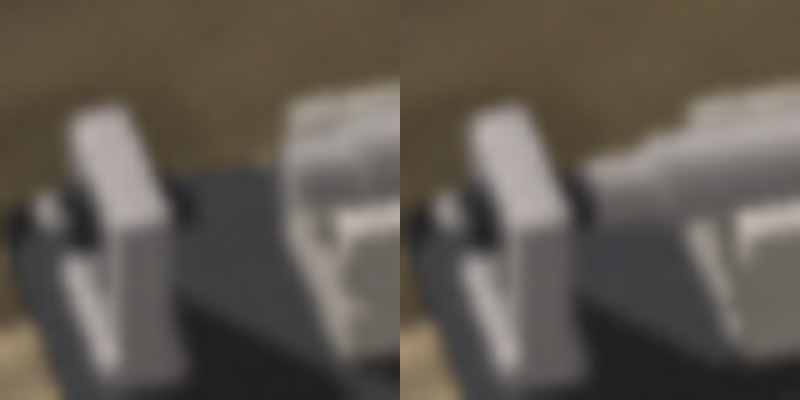

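The dark part at (180,205) is the stop button, already there in the initial picture. In the new one, at (585,200), the journal meets it, and the depth profile is continuous. The push also stalled at 14 N, so the shaft is home.

```bash
python3 -c "
from rig import env
print(env.close_job())"
```

```text
the job is handed in; nothing more can be done
None
```

The clamp screw was rolled about 731° anticlockwise (two full turns plus 11°), then the shaft was pushed about 24 mm until it met the stop button and stalled at about 14 N, and the job was handed in at about 41 s.

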